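Check the plate gap of a gel stand with a blade gauge

TASK

Lift the loose dust cap off the gel-plate stand and set it down flat in its shallow holder. Then take the blade gauge out of its rack and slide it straight down between the stand's two upright plates until it drags snugly against both, without forcing the plates apart. Finish while still holding the gauge upright at that depth, motionless and not let go; leave everything else where it stands.

Things in the scene. Friction and masses are not known exactly. Their poses are not given: they have to be found in the camera images.
- board: Wooden board, fixed, 270 x 420 mm (x, y), laid across the sink: its top is 18 mm over the worktop and carries the stand and the gauge rack (their undersides are on it). Origin: centre of its underside.
- stand: Gel-plate stand, fixed, base 104 x 84 x 14 mm (x, y, z); origin: centre of its underside. Two aluminium end posts, 40 x 8 mm, at y = -31 and +31 mm, top at z = 102 mm, 54 mm free between them. Between the posts two white upright plates face each other across x, both on a slide (top at z = 23 mm) that floats freely 8 mm either way along x, so the plates centre themselves on a blade.
- gap_mouth (a point): Middle (within 1 mm in x) of the slot between the plates, level with their top, 97 mm over the board. x: across the slot, y: along it (plates 44 mm wide). The slot is 11 to 13 mm wide at the top and narrows evenly by 10 mm over the plates' 73 mm height, so the 5 mm blade meets both plates 44 to 58 mm down. The gap's setting differs each time: the depth has to be felt.
- rear_plate: The plate on the +x side of the slot, 10 x 44 x 73 mm, upright face; its origin lies in the middle of the stand's underside and moves with the plate. A stiff screw keeps it where it is set (0 to 2 mm back).
- front_plate (a joint): How far (m) the sprung plate, on the slot's -x side, is pushed back along -x: 0 at rest, stop at 0.006. Spring 3000 N/m, preload 1.2 N. Beyond the first touch each 7.3 mm of depth pushes it 1 mm; the drag (upward on the gauge as it slides down) starts at 1 to 3 N and grows 0.3 to 1 N per mm. Snug: 0.0002 to 0.0032; over 0.004 is forcing.
- cap: Loose white dust cap, an upside-down tray 50 x 80 mm (x, y) over the tops of the stand's posts, 2 to 3 mm play; on top a ribbed grip bar 14 x 44 x 34 mm (x, y, z). Height 50 mm; origin: centre of the lower rim, 90 mm over the board at the start. Lift it 15 mm or more to clear the posts. About 90 g. At the start its x, y axes are the stand's, to 0.02 rad.
- cap_grip (a point): Centre of the cap's grip bar, 36 mm above the cap's lower rim and 20 mm above the cap's flat top (126 mm over the board at the start). The bar is grasped across x, 14 mm.
- cap_holder: Grey shallow tray, fixed on the worktop right of the board, 66 x 96 mm (x, y) and 14 mm high, walls 4 mm: pocket 58 x 88 mm, its floor 4 mm over the worktop, open at the top. Origin: centre of its underside. The cap lies in it the same way up, long side along y (either way round), its lower rim on the pocket floor, so that the grip bar's centre is then 40 mm over the worktop.
- gauge_rack: Grey block, fixed, 44 x 60 mm (x, y) on a foot 64 x 80 mm, its top 90 mm over the board. Origin: centre of its underside. A slot 9 x 30 mm (x, y) runs right down through it; the gauge hangs in it by its collar, so it has to be lifted 85 mm to come free.
- gauge: Loose blade gauge, upright, 135 mm tall, about 100 g. Origin: middle of the blade's lower end; z up along the blade. Steel blade 5 x 26 mm (x, y) and 85 mm long, then a collar 22 x 38 x 6 mm, then a black handle 18 x 30 x 44 mm (x, y, z). At the start the collar rests on top of the rack's block with the blade in its slot (2 mm play), x and y axes along the rack's.
- gauge_grip (a point): Centre of the gauge's handle, 113 mm above the blade's lower end and 28 mm above the collar's underside (118 mm over the board at the start). Grasped across x, 18 mm (or across y, 30 mm).
- gauge_tip (a point): Middle of the lower end of the gauge's blade.
- petri_dish: Bystander, loose: round dish with lid, 59 mm across, 15 mm high; origin: centre of its underside.
- sample_cup: Bystander, loose: lidded sample cup, 58 mm across, 63 mm high; origin: centre of its underside.
- lab_timer: Bystander, loose: small timer 68 x 62 x 19 mm; origin: centre of its underside.
- carton: Bystander, loose: medicine carton 48 x 98 x 66 mm on the back of the board; origin: centre of its underside.
Things that resemble listed ones, but are neither listed nor needed, are in the scene too. What is shaped like the cap but turquoise is not meant.

How it is judged (in metres and radians):
On the way, in this order (a step that is already met when the one before it is completed fails the run):
1. the cap lies flat in its holder, let go (x of cap_grip in the frame of cap_holder between -0.0075 and 0.0075 m and y of cap_grip in the frame of cap_holder between -0.0075 and 0.0075 m and z of cap_grip in the frame of cap_holder between 0.036 and 0.044 m and angle between cap_grip's own z axis and vertical below 0.08 rad and contact force between cap and the fingers below 0.2 N and linear speed of cap below 0.02 m/s), for 0.3 s.
2. the gauge is drawn out of its rack, in the gripper (z of gauge_tip in the frame of gauge_rack above 0.092 m and contact force between gauge and the fingers above 1 N), for 0.1 s.
3. the blade is snug between the plates (value of joint front_plate between 0.0002 and 0.0032 m and contact force between gauge and rear_plate above 0.7 N and contact force between gauge and the fingers above 3 N and angle between gauge_grip's own z axis and vertical below 0.12 rad and angle between the y axis of gauge and the y axis of stand, either way round below 0.12 rad and z of gauge_tip in the frame of gap_mouth between -0.076 and -0.03 m and y of gauge_tip in the frame of gap_mouth between -0.012 and 0.012 m and linear speed of gauge below 0.01 m/s), for 0.2 s.
At the end, for the whole second after the job is handed in: Cap flat in the holder's pocket (7.5 mm, 0.08 rad), not touched. Gauge at rest in the gripper (over 3 N), upright and in line within 0.12 rad, its end 30 to 76 mm below the plates' top, within 12 mm of their middle, pressing the rear plate over 0.7 N, front plate pushed back 0.2 to 3.2 mm (all of step 1 and all of step 3); the arm keeps its last pose, push and grip.
It fails at once if the plates are forced apart (sprung plate pushed back more than 4 mm) (value of joint front_plate above 0.004 m).
It fails at once if a bystander is pushed away (over 20 mm) (distance of any of petri_dish, sample_cup, lab_timer, carton from where it was at the start of the episode above 0.02 m).
It also fails if it takes over 51 s, if anything falls off the work surface, if the arm or the gripper's body presses on something with over 40 N, if the wrist force passes 120 N, or if a joint passes its speed limit or range.

ROBOT

A 6-joint arm with a two-finger parallel gripper is mounted at the origin on a cart in front of the work surface, level with it; the furniture and walls round the work are solid. World frame = base frame: x ahead of the robot, y to its left, z up, the work surface at z = 0. Lengths are in mm, angles in degrees, forces in N, time in s.
With the tool pointing down it reaches from about 350 to 850 mm from the base axis. Payload 8.1 kg.
Tool frame: the origin (TCP) lies between the finger pads; the fingertips stand 25 mm ahead of it and the grasp point (between the pads) lies 6 mm ahead of it (r.tcp_to_tips is the distance from the TCP to the fingertips, in mm); z points along the fingers, y is the line along which they close (so a half turn about z gives the same grasp; the last joint's range is limited). The gripper opens to 85 mm and grips with 20 to 120 N. Pads are 22 mm wide; open, the fingers measure 114 mm over their backs; the gripper's body (76 mm by 85 mm) begins 54 mm behind the grasp point. The pads swing forward as they close: fully open they stand 13 mm farther back than shut.
Start: joints at [64.148, 7.471, 85.268, -0, 87.261, -4.893], TCP at [214.597, 560.316, 256.292] pointing down, gripper open.
Joint ranges: [-169.43, 169.43], [-51.17, 129.36], [1.28, 143.12], [-76.62, 256.62], [0, 156.53], [-152.29, 152.29]. Speed limits (degrees/s): [136.94, 136.94, 159.86, 180, 180, 180].

INTERFACE

Orientations are given as [roll, pitch, yaw] about the fixed x, y, z axes, in that order (R = Rz(yaw) Ry(pitch) Rx(roll)).
In Python, from bench import r gives the robot as it stands.
- The arm moves only by the tool apply_moves, never from a script. Its arguments are lists of equal length, an entry for each row: "angular": the turn, a rotation vector about the world's x, y, z in units of 8 degrees (1.0 is 8 degrees), a list of three; "travel": the shift along the world's x, y, z in units of 40 mm (1.0 is 40 mm), a list of three; "jaw": the opening, from 0 (shut) to 1 (fully open). A call has 1 to 20 rows; each row shifts and turns the commanded pose from where the row before left it; what a row does not reach is not made up. A row lasts 1/8 s, in which the tool goes at most 62.5 mm and 10.7 degrees, less where a joint would pass 70% of its speed; a pose out of reach is approached as far as the arm can. A call is refused whole if a number of a shift passes 1 or a number of a turn 1, either way. A call with a gripper value outside its range is refused whole. The fingers move at their own pace and stop on an object; "force" is the grip in N (left out, the last holds). Time passes only in rows, so rows that do not move let the fingers close. It gives the time, the measured TCP pose, the force, the opening and the grip force at its end, in the units of the state.
- r.sense(): the state, without advancing time (a new reading comes with each control period).
- r.snapshot(name): name is "side" or "top"; returns a dict with "color" (420x560x3 uint8, red, green, blue), "fx", "fy", "cx", "cy" (pixels), "R" (3x3) and "t" (3): a world point X has camera coordinates R X + t. Camera axes: x right, y down, z forward; pixel columns grow to the right and rows downward; lengths in mm; the calibration is good to about 2 mm. A picture is of the moment at which its call begins. There is no depth.
- r.hand_in(): hands the job in; it is judged then, once.
The state is a dict: "time": time; "joint_pos": joint angles; "qd": joint speeds; "joint_efforts": joint torques, N m; "tool_pos": TCP position; "tcp_rot": TCP orientation; "ft_force": force on the tool from outside, world axes, zero at the start; "wrist_torque": the same for the moment, N m; "finger_gap": finger opening in mm; "grip_force": force on a finger pad.
Only numpy, scipy, OpenCV 4.12 (cv2) and the standard library are available. Lean on these libraries where they do the work, as an engineer would, in place of code of your own. Each camera call takes 0.05 s, during which the arm holds its last target. There are 200 camera calls.

## Working session

There is one attempt and no reset: what is moved stays moved. The work goes in short steps, Python scripts to look and compute and a tool call to move; the robot and the scene stay as the last step left them, time stands still between calls to the robot, and variables do not carry over. Pictures are saved under pics/ and viewed, at most 10 in all, crops included, and the job is handed in when it is done.

Besides the shell and the picture viewer there is one more tool, called after ">>>" as name(argument=value, ...), one argument or row to a line, values as JSON. apply_moves: Moves the arm, as the interface text tells. Its arguments: {"type":"object","properties":{"angular":{"type":"array"},"travel":{"type":"array"},"jaw":{"type":"array"},"force":{"type":"number"}},"required":["angular","travel","jaw"]}

```bash
mkdir -p pics; python3 - <<'E'
from bench import r
import cv2,numpy as np
for n in("side","top"):
    s=r.snapshot(n); cv2.imwrite(f"pics/{n}0.png",cv2.cvtColor(s["color"],cv2.COLOR_RGB2BGR))
    print(n,s["fx"],s["cx"],s["cy"],np.round(s["R"],3).tolist(),np.round(s["t"],1)); print("cam",-np.array(s["R"]).T@s["t"])
print(r.sense(), r.tcp_to_tips)
E
```

```text
side 488.7177816330064 279.79204215521975 205.5020951294751 [[-0.999, -0.047, 0.011], [-0.039, 0.651, -0.758], [0.029, -0.758, -0.652]] [ 589.6  -46.8 1647.5]
cam [ 540.09658219 1306.50033728 1032.17923345]
top 413.5403568180405 281.73611438394676 203.42197587516384 [[0.025, -1.0, -0.001], [-0.989, -0.025, -0.144], [0.144, 0.005, -0.99]] [ 248.7  603.7 1288.8]
cam [ 404.87897887  257.45380582 1362.70643385]
{'time': 0.1, 'joint_pos': array([ 6.41508675e+01,  7.51023187e+00,  8.53223680e+01, -3.27176182e-03,
        8.72585429e+01, -4.89358457e+00]), 'qd': array([-0.09476449, -0.09422448, -0.12192047,  0.07499434, -0.01186495,
       -0.06660756]), 'joint_efforts': array([ 2.75129183e-03, -5.70949709e+01, -5.01944768e+01, -4.86500448e-05,
        8.09695252e-03,  1.37332032e-05]), 'tool_pos': array([214.40046202, 559.92573125, 255.36143088]), 'tcp_rot': array([-1.79908911e+02, -4.51911099e-03,  1.59044608e+02]), 'ft_force': array([ 0.61186226, -0.80696676,  0.53368221]), 'wrist_torque': array([ 0.03418059, -0.00391525, -0.02490384]), 'grip_force': 0.0, 'finger_gap': 85.47110968150962} 25.0
```

View pics/side0.png

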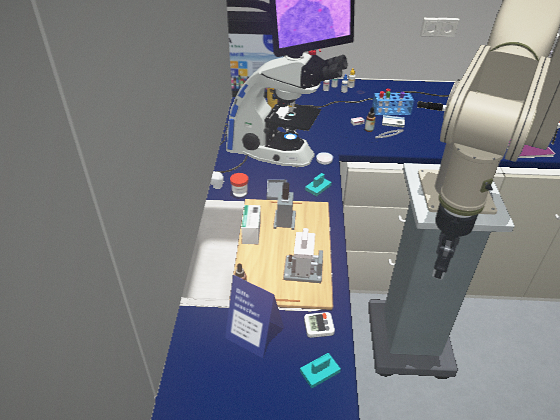

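View pics/top0.png

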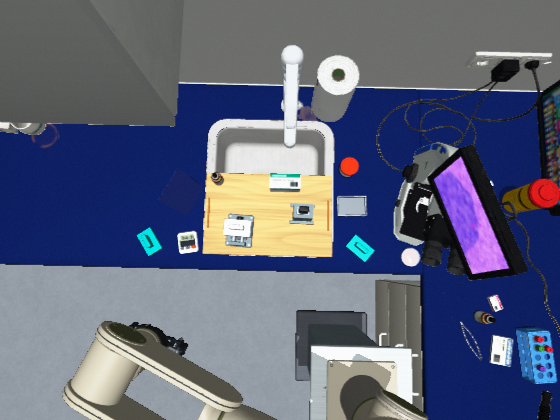

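Top view (candidates): the white cap sits on the stand at (239,229); look-alikes are the turquoise caps at (149,240) and (360,247), and the petri dish at (410,257). The gauge in its rack is at (302,213). The grey holder is at (352,206), and the dark slate at (180,195) is not it. In the side view the cap is at (304,240), the gauge at (285,195) and the holder at (277,188). I choose the white cap, and check it in a close crop.

```bash
cat > h.py <<'E'
from bench import r
import cv2,numpy as np
def snap(n):
    s=r.snapshot(n); s["R"]=np.array(s["R"]);s["t"]=np.array(s["t"]); return s
def ray(s,u,v):
    d=s["R"].T@np.array([(u-s["cx"])/s["fx"],(v-s["cy"])/s["fy"],1.]); return -s["R"].T@s["t"],d
def onz(s,u,v,z):
    c,d=ray(s,u,v); return c+d*(z-c[2])/d[2]
def proj(s,X):
    p=s["R"]@np.array(X,float)+s["t"]; return np.array([s["fx"]*p[0]/p[2]+s["cx"],s["fy"]*p[1]/p[2]+s["cy"]])
def two(s1,p1,s2,p2):
    a,d=ray(s1,*p1);b,e=ray(s2,*p2)
    k=np.linalg.lstsq(np.c_[d,-e],b-a,rcond=None)[0]
    return (a+k[0]*d+b+k[1]*e)/2, np.linalg.norm(a+k[0]*d-b-k[1]*e)
E
python3 - <<'E'
from h import *
t=snap("top");s=snap("side")
a=t["color"][185:265,200:380]; b=s["color"][170:290,230:340]
A=cv2.resize(a,None,fx=4.4,fy=4.4,interpolation=cv2.INTER_CUBIC)
B=cv2.resize(b,None,fx=5,fy=5,interpolation=cv2.INTER_CUBIC)
cv2.imwrite("pics/ct.png",A[...,::-1]);cv2.imwrite("pics/cs.png",B[...,::-1])
E
```

```text
(no output)
```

View pics/ct.png

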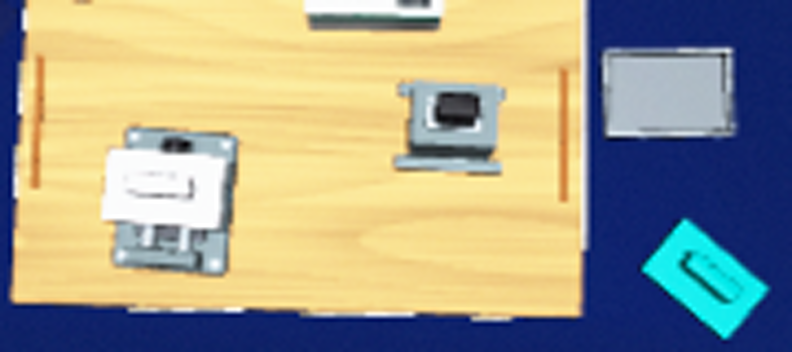

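View pics/cs.png

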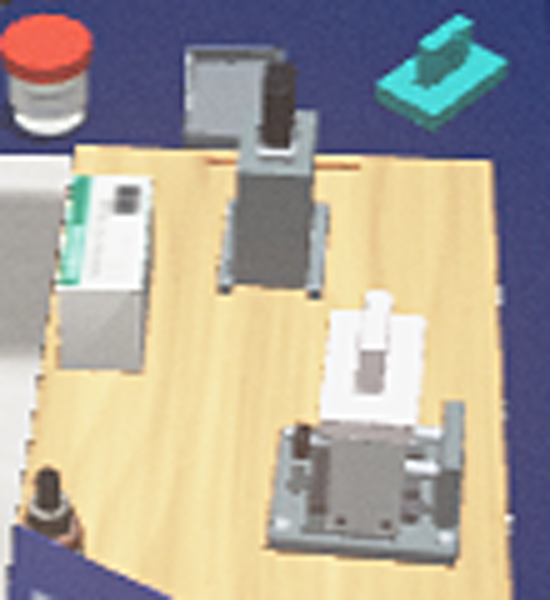

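The crops confirm the choice. Top crop: white cap on the stand at crop (165,187), black gauge handle at (458,108), holder at (668,92), and the turquoise cap ruled out. The stand is turned slightly. Next I measure with masks.

```bash
python3 - <<'E'
from h import *
t=snap("top");s=snap("side")
K=6
def rect(S,box,cond,zs,name,hull=False):
    x0,y0,x1,y1=box
    im=cv2.resize(S["color"][y0:y1,x0:x1],None,fx=K,fy=K,interpolation=cv2.INTER_CUBIC)
    hsv=cv2.cvtColor(im,cv2.COLOR_RGB2HSV).astype(int)
    m=cond(hsv[...,0],hsv[...,1],hsv[...,2]).astype(np.uint8)
    m=cv2.morphologyEx(m,cv2.MORPH_OPEN,np.ones((7,7)))
    c=max(cv2.findContours(m,0,2)[0],key=cv2.contourArea)
    q=cv2.boxPoints(cv2.minAreaRect(c)); q=(q+.5)/K-.5+[x0,y0]
    P=np.array([onz(S,*p,zs)[:2] for p in q]); e1=P[1]-P[0]; e2=P[2]-P[1]
    l=e1 if np.linalg.norm(e1)>np.linalg.norm(e2) else e2
    print(name,"px",q.mean(0).round(1),"ctr",P.mean(0).round(1),"size",np.linalg.norm(e1).round(1),np.linalg.norm(e2).round(1),"long dir deg from y",round((np.degrees(np.arctan2(l[1],l[0]))-90+90)%180-90,1))
    return P
rect(t,(215,205,260,245),lambda h,S,v:(v>215)&(S<25),124,"cap top")
rect(t,(218,205,262,252),lambda h,S,v:(S<70)&(v>60),32,"stand base(+cap)")
rect(t,(293,203,313,217),lambda h,S,v:(v<90),158,"gauge handle top")
rect(t,(292,203,314,220),lambda h,S,v:(S<70)&(v>120),108,"rack top")
rect(t,(335,192,370,220),lambda h,S,v:(S<100),14,"holder")
rect(s,(260,177,280,200),lambda h,S,v:(S<100)&(v>100),14,"holder side?")
# world points of crop picks: side crop (5x,off 230,170), top crop (4.4x, off 200,185)
sp=lambda u,v:((u+.5)/5-.5+230,(v+.5)/5-.5+170); tp=lambda u,v:((u+.5)/4.4-.5+200,(v+.5)/4.4-.5+185)
print("stand base corners top z32",[onz(t,*tp(*p),32)[:2].round(0) for p in((127,127),(237,132),(226,275),(112,267))])
print("rack top corners z108",[onz(t,*tp(*p),108)[:2].round(0) for p in((408,83),(498,86),(496,151),(408,148))])
print("cap corners side z124",[onz(s,*sp(*p),124)[:2].round(0) for p in((330,309),(426,317),(419,430),(319,422))])
print("holder corners side z14",[onz(s,*sp(*p),14)[:2].round(0) for p in((187,48),(286,50),(184,137))])
print("rack front edge side z108",[onz(s,*sp(*p),108)[:2].round(0) for p in((318,112),(312,176),(236,170))])
print("handle top side z158",onz(s,*sp(280,65),158).round(0))
E
```

```text
cap top px [236.4 229.5] ctr [503.4 397.2] size 66.6 80.8 long dir deg from y -4.8
stand base(+cap) px [237.6 230. ] ctr [509.3 403.8] size 104.4 97.3 long dir deg from y 87.5
gauge handle top px [303.5 209.5] ctr [564.2 198.8] size 28.9 22.2 long dir deg from y 1.4
rack top px [302.3 210.2] ctr [568.6 200. ] size 45.8 67.5 long dir deg from y -1.4
holder px [351.3 205.6] ctr [600.3  34.7] size 99.0 68.2 long dir deg from y 2.6
holder side? px [269.5 188.8] ctr [622.9  38.5] size 67.7 112.6 long dir deg from y 2.7
stand base corners top z32 [array([562., 435.]), array([560., 354.]), array([455., 359.]), array([459., 442.])]
rack top corners z108 [array([589., 231.]), array([588., 168.]), array([542., 169.]), array([543., 230.])]
cap corners side z124 [array([532., 355.]), array([481., 358.]), array([485., 441.]), array([536., 439.])]
holder corners side z14 [array([635., -12.]), array([567., -14.]), array([630.,  83.])]
rack front edge side z108 [array([543., 168.]), array([545., 227.]), array([590., 224.])]
handle top side z158 [566. 187. 158.]
```

>>> apply_moves(
  angular=[
    [0, 0, -1],
    [0, 0, -1],
    [0, 0, -1],
    [0, 0, -1],
    [0, 0, -1],
    [0, 0, -1],
    [0, 0, -1],
    [0, 0, -1],
    [0, 0, -1],
    [0, 0, 0],
    [0, 0, 0],
    [0, 0, 0],
  ],
  travel=[
    [0.735, -0.405, 0],
    [0.735, -0.405, 0],
    [0.735, -0.405, 0],
    [0.735, -0.405, 0],
    [0.735, -0.405, 0],
    [0.735, -0.405, 0],
    [0.735, -0.405, 0],
    [0.735, -0.405, 0],
    [0.735, -0.405, 0],
    [0.735, -0.405, 0],
    [0, 0, 0],
    [0, 0, 0],
  ],
  jaw=[1, 1, 1, 1, 1, 1, 1, 1, 1, 1, 1, 1],
  force=30,
)

```text
time: 1.8
tool_pos: [508.2, 398.5, 256.1]
tcp_rot: [-180.0, -0.0, 87.0]
ft_force: [-0.1, -0.2, 0.3]
finger_gap: 85.4
grip_force: 0.0
```

>>> apply_moves(
  angular=[
    [0, 0, 0],
    [0, 0, 0],
    [0, 0, 0],
    [0, 0, 0],
    [0, 0, 0],
    [0, 0, 0],
    [0, 0, 0],
    [0, 0, 0],
    [0, 0, 0],
    [0, 0, 0],
    [0, 0, 0],
  ],
  travel=[
    [0, 0, -0.6],
    [0, 0, -0.6],
    [0, 0, -0.6],
    [0, 0, -0.5],
    [0, 0, -0.25],
    [0, 0, 0],
    [0, 0, 0],
    [0, 0, 0],
    [0, 0, 0],
    [0, 0, 0],
    [0, 0, 0],
  ],
  jaw=[0.6, 0.4, 0.4, 0.4, 0.4, 0.4, 0, 0, 0, 0, 0],
  force=30,
)

```text
time: 3.18
tool_pos: [509.3, 398.7, 155.7]
tcp_rot: [179.9, -0.1, 87.0]
ft_force: [-0.6, 0.5, 5.7]
finger_gap: 13.0
grip_force: 31.2
```

>>> apply_moves(
  angular=[
    [0, 0, 0],
    [0, 0, 0],
    [0, 0, 0],
    [0, 0, 0],
    [0, 0, 0],
    [0, 0, 0],
  ],
  travel=[
    [0, 0, 0.2],
    [0, 0, 0.4],
    [0, 0, 0.6],
    [0, 0, 0.6],
    [0, 0, 0.4],
    [0, 0, 0],
  ],
  jaw=[0, 0, 0, 0, 0, 0],
)

```text
time: 3.92
tool_pos: [509.4, 398.7, 244.6]
tcp_rot: [179.8, -0.1, 87.0]
ft_force: [0.2, -0.3, -2.2]
finger_gap: 13.4
grip_force: 30.2
```

```bash
python3 - <<'E'
from h import *
t=snap("top");s=snap("side")
a=t["color"][175:275,195:295]; b=s["color"][190:290,270:370]
A=np.hstack([cv2.resize(x,None,fx=4,fy=4,interpolation=cv2.INTER_CUBIC) for x in(a,b)])
cv2.imwrite("pics/lift.png",A[...,::-1])
E
```

```text
(no output)
```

View pics/lift.png

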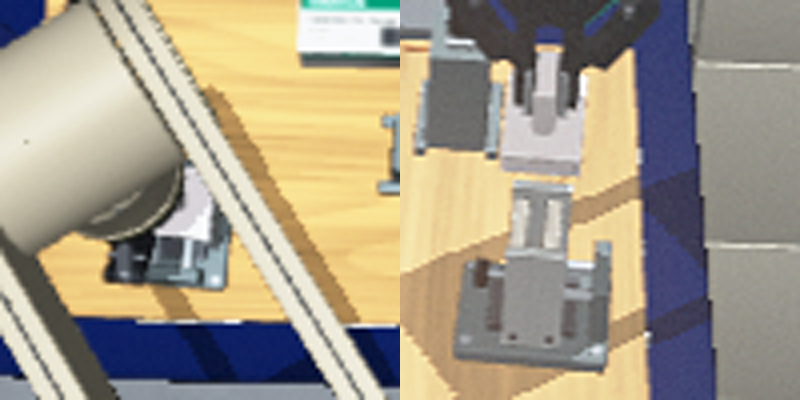

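The cap hangs level in the jaws (right crop, cap at (543,130)) and the stand's posts and two white plates are uncovered at (538,215). Next I carry it over the holder.

>>> apply_moves(
  angular=[
    [0, 0, 0.0625],
    [0, 0, 0.0625],
    [0, 0, 0.0625],
    [0, 0, 0.0625],
    [0, 0, 0.0625],
    [0, 0, 0.0625],
    [0, 0, 0.0625],
    [0, 0, 0.0625],
    [0, 0, 0.0625],
    [0, 0, 0.0625],
    [0, 0, 0.0625],
    [0, 0, 0],
    [0, 0, 0],
    [0, 0, 0],
    [0, 0, 0],
    [0, 0, 0],
    [0, 0, 0],
    [0, 0, 0],
  ],
  travel=[
    [0.205, -0.827, 0],
    [0.205, -0.827, 0],
    [0.205, -0.827, 0],
    [0.205, -0.827, 0],
    [0.205, -0.827, 0],
    [0.205, -0.827, 0],
    [0.205, -0.827, 0],
    [0.205, -0.827, 0],
    [0.205, -0.827, 0],
    [0.205, -0.827, 0],
    [0.205, -0.827, 0],
    [0, 0, -0.6],
    [0, 0, -0.8],
    [0, 0, -0.8],
    [0, 0, -0.8],
    [0, 0, -0.6],
    [0, 0, 0],
    [0, 0, 0],
  ],
  jaw=[0, 0, 0, 0, 0, 0, 0, 0, 0, 0, 0, 0, 0, 0, 0, 0, 0, 0],
)

```text
time: 6.28
tool_pos: [598.9, 34.4, 98.7]
tcp_rot: [-180.0, 0.0, 92.5]
ft_force: [0.1, -0.1, 0.0]
finger_gap: 13.4
grip_force: 30.2
```

```bash
python3 - <<'E'
from h import *
t=snap("top");s=snap("side")
a=t["color"][165:265,300:400]; b=s["color"][140:240,230:330]
A=np.hstack([cv2.resize(x,None,fx=4,fy=4,interpolation=cv2.INTER_CUBIC) for x in(a,b)])
cv2.imwrite("pics/hold.png",A[...,::-1])
for n,S in(("top",t),("side",s)):
  for z in(14,53): print(n,z,[proj(S,(600+x,34.6+y,z)).round(1).tolist() for x,y in((-33,-48),(33,-48),(33,48),(-33,48))])
E
```

```text
top 14 [[365.9, 216.0], [365.9, 196.1], [336.8, 195.4], [336.7, 215.2]]
top 53 [[368.4, 214.6], [368.3, 194.1], [338.4, 193.4], [338.3, 213.8]]
side 14 [[286.8, 179.7], [267.5, 178.9], [265.6, 196.9], [285.8, 197.7]]
side 53 [[287.1, 170.4], [267.4, 169.7], [265.5, 187.5], [286.0, 188.3]]
```

View pics/hold.png

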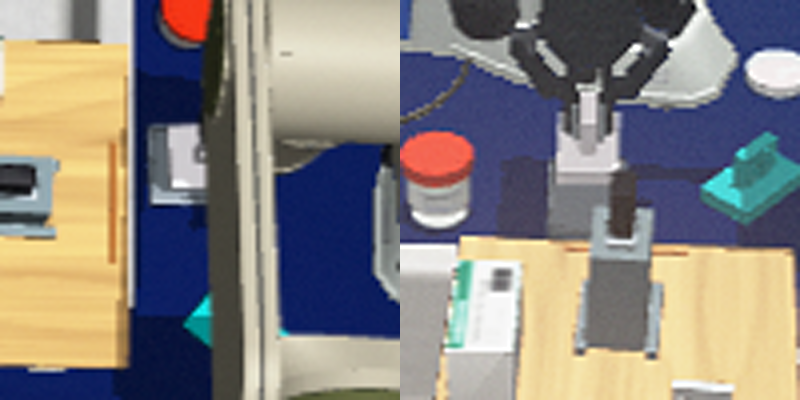

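The top crop shows the cap's left edge at (167,155) over the holder's left wall at (150,165). In the side crop the cap's near top edge runs from (556,165) to (619,170). I check these points.

```bash
python3 - <<'E'
from h import *
t=snap("top");s=snap("side")
q=lambda u,v,a,b:((u+.5)/4-.5+a,(v+.5)/4-.5+b)
print("top cap (z67) corners +y:",[onz(t,*q(u,v,300,165),67)[:2].round(1) for u,v in((171,124),(167,186))])
print("side cap near corners z67",[onz(s,*q(u-400,v,230,140),67)[:2].round(1) for u,v in((556,165),(619,170))])
print("holder top crop +y corners z14",[onz(t,*q(u,v,300,165),14)[:2].round(1) for u,v in((150,126),(150,203))])
# expected cap corners if centred
a=np.radians(2.5);R=np.array([[np.cos(a),-np.sin(a)],[np.sin(a),np.cos(a)]])
print("exp cap",[(np.array([598.9,34.4])+R@[x,40]).round(1) for x in(25,-25)],"exp holder",[(np.array([599.5,34.6])+R@[x,48]).round(1) for x in(33,-33)])
E
```

```text
top cap (z67) corners +y: [array([623.7,  71.8]), array([574. ,  74.7])]
side cap near corners z67 [array([623.9,  65.3]), array([573. ,  68.7])]
holder top crop +y corners z14 [array([630.6,  81.5]), array([566.6,  81.1])]
exp cap [array([622.1,  75.5]), array([572.2,  73.3])] exp holder [array([630.4,  84. ]), array([564.4,  81.1])]
```

```bash
cat >> h.py <<'E'
def edge(S,img,a,b,z,w=4,trim=.15):
    """subpixel straight edge near px a->b: strongest gradient along normals, robust line; world ends, yaw"""
    g=cv2.GaussianBlur(img.astype(np.float32).sum(2) if img.ndim==3 else img.astype(np.float32),(0,0),.6)
    a=np.array(a,float);b=np.array(b,float);d=(b-a)/np.linalg.norm(b-a);n=np.array([-d[1],d[0]])
    k=np.arange(-w,w+.01,.1);P=[]
    for f in np.linspace(trim,1-trim,40):
        q=(a+(b-a)*f)[None]+k[:,None]*n
        v=cv2.remap(g,q[:,0].astype(np.float32)[None],q[:,1].astype(np.float32)[None],cv2.INTER_CUBIC)[0]
        G=np.abs(np.gradient(v)); i=G.argmax(); j=slice(max(0,i-8),i+9); P.append(a+(b-a)*f+n*(k[j]*G[j]).sum()/G[j].sum())
    vx,vy,x,y=cv2.fitLine(np.array(P,np.float32),cv2.DIST_HUBER,0,.01,.01).ravel()
    L=[np.array([x,y])+np.array([vx,vy])*((p-[x,y])@[vx,vy]) for p in(a,b)]
    W=[onz(S,*p,z)[:2] for p in L]; e=W[1]-W[0]
    return (W[0]+W[1])/2,np.degrees(np.arctan2(e[1],e[0])),np.std((np.array(P)-[x,y])@[-vy,vx])
E
python3 - <<'E'
from h import *
t=snap("top");s=snap("side")
T0=cv2.imread("pics/top0.png")[...,::-1];S0=cv2.imread("pics/side0.png")[...,::-1]
c=[(337.2,195.8),(366.5,195.2),(366.3,215.5),(336.5,215.5)]
def sh(n,e): print(n,e[0].round(1),"yaw",round((e[1]+45)%90-45,1),"sd",round(e[2],2))
for n,i,j in(("hold far",0,1),("right",1,2),("near",2,3),("left",3,0)): sh(n,edge(t,T0,c[i],c[j],14,2.5))
q=lambda u,v,a,b:((u+.5)/4-.5+a,(v+.5)/4-.5+b)
sh("cap now top left",edge(t,t["color"],q(171,124,300,165),q(167,186,300,165),67,2))
sh("cap now side near",edge(s,s["color"],q(156,166,230,140),q(219,171,230,140),67,1.5))
sh("cap now side bottom",edge(s,s["color"],q(151,181,230,140),q(221,190,230,140),51,1.5))
k=lambda u,v:((u+.5)/5-.5+230,(v+.5)/5-.5+170)
d=[k(*p) for p in((330,309),(426,317),(419,430),(319,422))]
sh("cap0 side right",edge(s,S0,d[1],d[2],124,2)); sh("cap0 side left",edge(s,S0,d[3],d[0],124,2));sh("cap0 near",edge(s,S0,d[2],d[3],124,1.5))
l=lambda u,v:((u+.5)/4.4-.5+200,(v+.5)/4.4-.5+185)
d=[l(*p) for p in((108,148),(228,157),(220,228),(103,217))]
for n,i,j in(("cap0 far",0,1),("right",1,2),("left",3,0)): sh(n,edge(t,T0,d[i],d[j],124,1.7))
print(r.sense()["tcp_rot"],r.sense()["joint_pos"].round(1))
E
```

```text
hold far [630.4  32.3] yaw 10.4 sd 0.73
right [602.3 -13.6] yaw -1.0 sd 0.4
near [567.   34.3] yaw 1.4 sd 0.05
left [598.8  82.7] yaw 3.5 sd 0.08
cap now top left [599.   72.4] yaw 6.0 sd 0.14
cap now side near [598.2  72.1] yaw 2.4 sd 0.04
cap now side bottom [599.5  68.5] yaw 3.5 sd 0.09
cap0 side right [483.9 399.7] yaw -3.1 sd 0.2
cap0 side left [534.2 396.8] yaw -4.3 sd 0.15
cap0 near [510.5 437.4] yaw -3.2 sd 0.06
cap0 far [534.9 394.3] yaw -2.3 sd 0.16
right [507.8 356.1] yaw -1.5 sd 0.18
left [512.6 436.8] yaw -3.0 sd 0.18
[1.79911415e+02 6.11695506e-03 9.25428943e+01] [-1.6 14.7 94.1  0.  71.2 -4.1]
```

>>> apply_moves(
  angular=[
    [0, 0, 0],
    [0, 0, 0],
    [0, 0, 0],
    [0, 0, 0],
    [0, 0, 0],
    [0, 0, 0],
  ],
  travel=[
    [0.025, 0.055, 0],
    [0, 0, -0.4],
    [0, 0, -0.4],
    [0, 0, -0.2],
    [0, 0, -0.12],
    [0, 0, 0],
  ],
  jaw=[0, 0, 0, 0, 0, 0],
)

```text
time: 7.32
tool_pos: [599.6, 36.6, 53.0]
tcp_rot: [-180.0, -0.0, 92.5]
ft_force: [-0.8, 0.3, -0.5]
finger_gap: 13.5
grip_force: 30.2
```

>>> apply_moves(
  angular=[
    [0, 0, 0],
    [0, 0, 0],
    [0, 0, 0],
    [0, 0, 0],
    [0, 0, 0],
    [0, 0, 0],
    [0, 0, 0],
    [0, 0, 0],
    [0, 0, 0],
    [0, 0, 0],
    [0, 0, 0],
    [0, 0, 0],
  ],
  travel=[
    [0, 0, -0.02],
    [0, 0, 0],
    [0, 0, 0],
    [0, 0, 0],
    [0, 0, 0.3],
    [0, 0, 0.8],
    [0, 0, 1],
    [0, 0, 1],
    [0, 0, 1],
    [0, 0, 0.8],
    [0, 0, 0],
    [0, 0, 0],
  ],
  jaw=[0.5, 0.5, 0.5, 0.5, 0.5, 0.5, 0.5, 0.5, 0.5, 0.5, 0.5, 0.5],
)

```text
time: 8.82
tool_pos: [599.6, 36.6, 248.5]
tcp_rot: [-180.0, 0.0, 92.5]
ft_force: [0.9, -0.8, -1.4]
finger_gap: 42.8
grip_force: 0.0
```

```bash
python3 - <<'E'
from h import *
t=snap("top");s=snap("side")
a=t["color"][165:265,300:400]; b=s["color"][140:240,230:330]
A=np.hstack([cv2.resize(x,None,fx=4,fy=4,interpolation=cv2.INTER_CUBIC) for x in(a,b)])
cv2.imwrite("pics/placed.png",A[...,::-1])
# gauge and rack, from first pictures; stand slot from side now
T0=cv2.imread("pics/top0.png")[...,::-1];S0=cv2.imread("pics/side0.png")[...,::-1]
def sh(n,e): print(n,e[0].round(1),"yaw",round((e[1]+45)%90-45,1),"sd",round(e[2],2))
l=lambda u,v:((u+.5)/4.4-.5+200,(v+.5)/4.4-.5+185)
k=lambda u,v:((u+.5)/5-.5+230,(v+.5)/5-.5+170)
d=[l(*p) for p in((408,83),(498,86),(496,151),(408,148))]
for n,i,j in(("rack far",0,1),("right",1,2),("near",2,3),("left",3,0)): sh(n,edge(t,T0,d[i],d[j],108,1.5))
d=[k(*p) for p in((318,112),(312,176),(236,170))]
sh("rack side -x",edge(s,S0,d[0],d[1],108,1.5));sh("rack side near",edge(s,S0,d[1],d[2],108,1.5))
d=[k(*p) for p in((264,62),(262,150))];print("handle left/right px rows")
for y in range(186,198): print(y,S0[y,278:294].sum(1).tolist())
E
```

```text
rack far [585.4 199.7] yaw -3.4 sd 0.62
right [565.2 168.2] yaw -4.4 sd 0.4
near [545.7 199.3] yaw -1.5 sd 0.93
left [565.9 231.3] yaw -5.0 sd 0.38
rack side -x [545.1 197.2] yaw -4.2 sd 0.47
rack side near [567.4 226.4] yaw -1.5 sd 0.06
handle left/right px rows
186 [517, 521, 515, 531, 354, 220, 213, 225, 219, 222, 215, 256, 257, 264, 264, 240]
187 [513, 511, 510, 532, 366, 223, 220, 229, 199, 215, 197, 251, 267, 255, 254, 263]
188 [514, 521, 527, 533, 362, 222, 224, 233, 247, 229, 192, 257, 268, 265, 253, 261]
189 [512, 514, 524, 533, 337, 177, 179, 188, 183, 186, 189, 255, 260, 264, 270, 262]
190 [508, 514, 520, 531, 350, 203, 200, 187, 200, 203, 201, 247, 249, 254, 262, 258]
191 [512, 525, 518, 545, 344, 189, 195, 204, 195, 202, 210, 237, 248, 250, 264, 255]
192 [525, 519, 525, 543, 328, 192, 186, 201, 202, 198, 193, 487, 493, 465, 458, 335]
193 [510, 516, 522, 533, 339, 181, 200, 205, 193, 195, 276, 487, 532, 541, 545, 371]
194 [513, 513, 527, 535, 337, 189, 202, 220, 210, 197, 227, 429, 508, 523, 545, 363]
195 [513, 516, 522, 384, 220, 198, 213, 215, 196, 193, 309, 485, 531, 525, 486, 326]
196 [515, 526, 521, 431, 263, 196, 205, 200, 198, 194, 364, 421, 499, 530, 495, 338]
197 [506, 526, 523, 438, 262, 207, 197, 199, 198, 181, 362, 441, 508, 528, 489, 338]
```

View pics/placed.png

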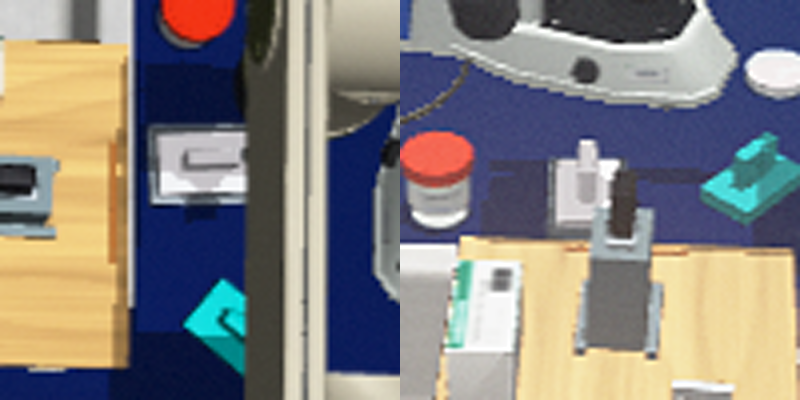

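The cap lies flat in the holder pocket (top crop (200,160), rim visible all round; side crop (585,190)) and is released. Next is the gauge.

>>> apply_moves(
  angular=[
    [0, 0, -0.11],
    [0, 0, -0.11],
    [0, 0, -0.11],
    [0, 0, -0.11],
    [0, 0, -0.11],
    [0, 0, 0],
    [0, 0, 0],
    [0, 0, 0],
    [0, 0, 0],
    [0, 0, 0],
    [0, 0, 0],
    [0, 0, 0],
    [0, 0, 0],
    [0, 0, 0],
    [0, 0, 0],
    [0, 0, 0],
    [0, 0, 0],
  ],
  travel=[
    [-0.17, 0.815, 0],
    [-0.17, 0.815, 0],
    [-0.17, 0.815, 0],
    [-0.17, 0.815, 0],
    [-0.17, 0.815, 0],
    [0, 0, 0],
    [0, 0, -0.6],
    [0, 0, -0.6],
    [0, 0, -0.6],
    [0, 0, -0.5],
    [0, 0, -0.26],
    [0, 0, 0],
    [0, 0, 0],
    [0, 0, 0],
    [0, 0, 0],
    [0, 0, 0],
    [0, 0, 0],
  ],
  jaw=[0.5, 0.5, 0.5, 0.5, 0.5, 0.5, 0.5, 0.5, 0.5, 0.5, 0.5, 0.5, 0, 0, 0, 0, 0],
  force=50,
)

```text
time: 11.05
tool_pos: [566.6, 199.9, 147.7]
tcp_rot: [179.9, -0.0, 88.1]
ft_force: [0.3, 0.7, 5.9]
finger_gap: 17.3
grip_force: 49.5
```

>>> apply_moves(
  angular=[
    [0, 0, 0],
    [0, 0, 0],
    [0, 0, 0],
    [0, 0, 0],
    [0, 0, 0],
    [0, 0, 0],
    [0, 0, 0],
    [0, 0, 0],
  ],
  travel=[
    [0, 0, 0.2],
    [0, 0, 0.4],
    [0, 0, 0.6],
    [0, 0, 0.7],
    [0, 0, 0.7],
    [0, 0, 0.5],
    [0, 0, 0],
    [0, 0, 0],
  ],
  jaw=[0, 0, 0, 0, 0, 0, 0, 0],
)

```text
time: 12.05
tool_pos: [565.3, 199.5, 269.1]
tcp_rot: [-179.9, 0.0, 88.1]
ft_force: [-0.2, -0.5, -1.2]
finger_gap: 17.2
grip_force: 49.5
```

```bash
python3 - <<'E'
from h import *
t=snap("top");s=snap("side")
a=s["color"][120:220,250:320]; b=s["color"][215:290,270:340]; c=t["color"][190:260,205:275]
f=lambda x:cv2.resize(x,None,fx=5.6,fy=5.6,interpolation=cv2.INTER_CUBIC)
A,B,C=f(a),f(b),f(c); O=np.zeros((600,790,3),np.uint8)
O[:560,:392]=A; O[:300,396:788]=cv2.resize(B,(392,300)) if 0 else B[:300,:392]; O[302:600,396:788]=C[60:358]
cv2.imwrite("pics/gz.png",O[...,::-1])
# stand base edges from first top view
T0=cv2.imread("pics/top0.png")[...,::-1];S0=cv2.imread("pics/side0.png")[...,::-1]
def sh(n,e): print(n,e[0].round(1),"yaw",round((e[1]+45)%90-45,1),"sd",round(e[2],2))
l=lambda u,v:((u+.5)/4.4-.5+200,(v+.5)/4.4-.5+185)
k=lambda u,v:((u+.5)/5-.5+230,(v+.5)/5-.5+170)
sh("base far",edge(t,T0,l(127,127),l(237,132),32,1.2));sh("base near",edge(t,T0,l(226,275),l(112,267),32,1.2))
sh("base right far",edge(t,T0,l(237,132),l(234,160),32,1.2))
sh("base side -x z32",edge(s,S0,k(463,470),k(459,550),32,1.2));sh("base side near z32",edge(s,S0,k(268,545),k(455,556),32,1.2))
E
```

```text
base far [561.4 394.9] yaw -3.2 sd 0.51
base near [456.6 400.3] yaw -4.6 sd 0.17
base right far [549.5 356.3] yaw 13.5 sd 0.67
base side -x z32 [457.6 411.6] yaw -5.7 sd 0.25
base side near z32 [510.7 445.4] yaw 3.0 sd 0.6
```

View pics/gz.png

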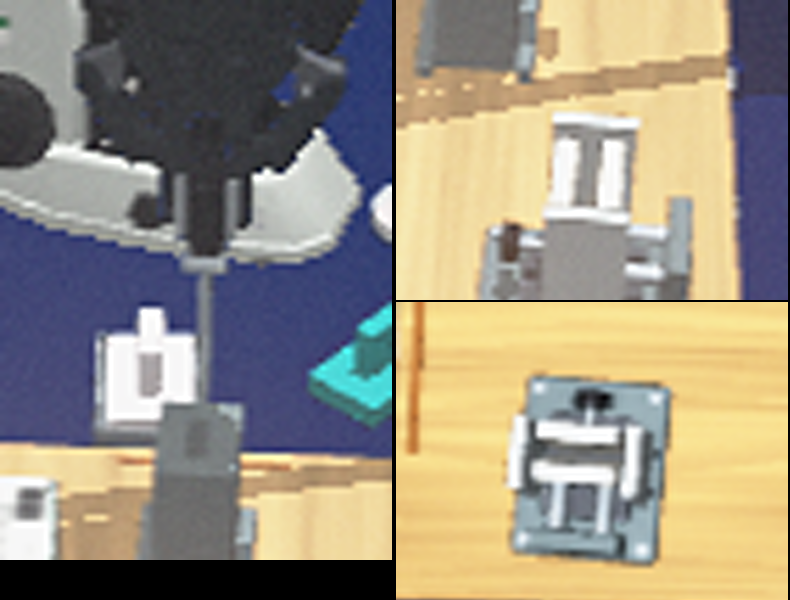

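The gauge hangs plumb from the jaws (left crop, blade at (205,330)). The slot between the white plates is at (591,172) in the side crop and (575,453) in the top crop. I measure the slot.

```bash
python3 - <<'E'
from h import *
t=snap("top");s=snap("side")
def sh(n,e): print(n,e[0].round(1),"yaw",round((e[1]+45)%90-45,1),"sd",round(e[2],2))
ct=lambda u,v:((u-396+.5)/5.6-.5+205,(v-242+.5)/5.6-.5+190)
cs=lambda u,v:((u-396+.5)/5.6-.5+270,(v+.5)/5.6-.5+215)
z=115
sh("T rear in",edge(t,t["color"],ct(540,439),ct(615,445),z,1.2)); sh("T front in",edge(t,t["color"],ct(533,462),ct(610,467),z,1.2))
sh("T rear out",edge(t,t["color"],ct(540,421),ct(617,427),z,1.2))
sh("S rear in",edge(s,s["color"],cs(579,140),cs(577,205),z,1.)); sh("S front in",edge(s,s["color"],cs(603,142),cs(602,207),z,1.))
sh("S rear out",edge(s,s["color"],cs(557,138),cs(553,203),z,1.)); sh("S front out",edge(s,s["color"],cs(626,140),cs(626,207),z,1.))
for n,S,p in(("T",t,ct),("S",s,cs)):
  pts=((515,415),(525,415),(517,487),(640,425),(626,497)) if n=="T" else ((556,116),(638,122),(545,210),(630,218))
  print(n,"posts z120",[onz(S,*p(*q),120)[:2].round(1) for q in pts])
g=s["color"].astype(int).sum(2)
for v in(170,176,182): print(v,g[v,280:294].tolist())
# blade x on plane y=199.5
def ony(S,u,v,y):
    c,d=ray(S,u,v); return c+d*(y-c[1])/d[1]
for v in(172,184): print([ony(s,u,v,212).round(1) for u in(284.5,288.5)])
E
```

```text
T rear in [516.7 397. ] yaw -2.2 sd 0.16
T front in [504.7 399.8] yaw -1.2 sd 0.16
T rear out [526.4 396.9] yaw -5.4 sd 0.12
S rear in [514.9 397.3] yaw -4.3 sd 0.11
S front in [503.7 398. ] yaw -3.4 sd 0.07
S rear out [525.8 396.7] yaw -0.4 sd 0.07
S front out [492.6 396.8] yaw -0.8 sd 0.05
T posts z120 [array([530. , 430.7]), array([530.1, 425.3]), array([491.2, 427.9]), array([526.2, 363.2]), array([487.3, 369.2])]
S posts z120 [array([525.2, 365.4]), array([486.1, 367.2]), array([529.1, 427.7]), array([490. , 430.5])]
170 [247, 243, 248, 251, 246, 337, 397, 303, 242, 252, 254, 249, 240, 245]
176 [243, 242, 250, 244, 244, 333, 410, 330, 261, 245, 251, 252, 252, 260]
182 [741, 741, 742, 754, 622, 354, 443, 341, 267, 253, 257, 258, 251, 246]
[array([569.5, 212. , 214.5]), array([558.3, 212. , 215. ])]
[array([568.8, 212. , 172. ]), array([557.4, 212. , 172.5])]
```

>>> apply_moves(
  angular=[
    [0, 0, -0.02],
    [0, 0, -0.02],
    [0, 0, -0.02],
    [0, 0, -0.02],
    [0, 0, -0.02],
    [0, 0, -0.02],
    [0, 0, -0.02],
    [0, 0, 0],
    [0, 0, 0],
    [0, 0, 0],
    [0, 0, 0],
  ],
  travel=[
    [-0.197, 0.707, 0],
    [-0.197, 0.707, 0],
    [-0.197, 0.707, 0],
    [-0.197, 0.707, 0],
    [-0.197, 0.707, 0],
    [-0.197, 0.707, 0],
    [-0.197, 0.707, 0],
    [0, 0, -0.3],
    [0, 0, -0.3],
    [0, 0, 0],
    [0, 0, 0],
  ],
  jaw=[0, 0, 0, 0, 0, 0, 0, 0, 0, 0, 0],
)

```text
time: 13.62
tool_pos: [511.0, 396.8, 246.2]
tcp_rot: [-180.0, 0.0, 87.0]
ft_force: [0.5, 0.1, -1.2]
finger_gap: 17.6
grip_force: 49.5
```

```bash
python3 - <<'E'
from h import *
t=snap("top");s=snap("side")
b=s["color"][200:275,270:340]
cv2.imwrite("pics/hov.png",cv2.resize(b,None,fx=8,fy=8,interpolation=cv2.INTER_CUBIC)[...,::-1])
x,y,z=r.sense()["tool_pos"]; print(x,y,z,r.sense()["ft_force"])
for n,p in(("tip near edge exp",(x,y+13,z-124.7)),("slot mid z115 near",(510,419.5,115)),("slot far",(511,375.5,115))): 
    q=proj(s,p); print(n,q.round(1),"crop",((q-[270,200]+.5)*8-.5).round(0))
E
```

```text
511.171319562872 397.2193502417647 246.979457001785 [-0.55138187  0.12209753 -0.8088853 ]
tip near edge exp [303.3 246.9] crop [270. 379.]
slot mid z115 near [303.6 251.5] crop [272. 415.]
slot far [303.4 239.5] crop [270. 320.]
```

View pics/hov.png

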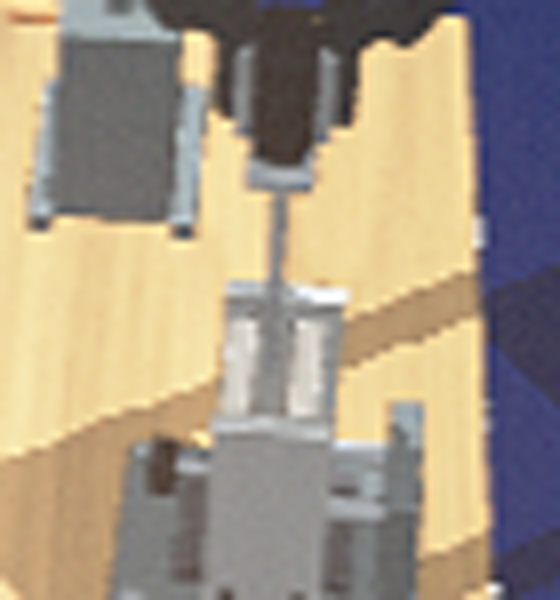

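The blade hangs at (279,230), in line with the dark slot at (275,350), so it is aligned. I lower it in and then feel for contact.

>>> apply_moves(
  angular=[
    [0, 0, 0],
    [0, 0, 0],
    [0, 0, 0],
    [0, 0, 0],
    [0, 0, 0],
    [0, 0, 0],
  ],
  travel=[
    [-0.02, 0, -0.1],
    [0, 0, -0.2],
    [0, 0, -0.2],
    [0, 0, -0.1],
    [0, 0, 0],
    [0, 0, 0],
  ],
  jaw=[0, 0, 0, 0, 0, 0],
)

```text
time: 14.48
tool_pos: [509.9, 397.7, 222.6]
tcp_rot: [180.0, -0.0, 87.0]
ft_force: [-0.0, 0.3, -0.7]
finger_gap: 17.4
grip_force: 49.5
```

>>> apply_moves(
  angular=[
    [0, 0, 0],
    [0, 0, 0],
    [0, 0, 0],
    [0, 0, 0],
    [0, 0, 0],
    [0, 0, 0],
  ],
  travel=[
    [0, 0, -0.15],
    [0, 0, -0.15],
    [0, 0, -0.15],
    [0, 0, -0.1],
    [0, 0, 0],
    [0, 0, 0],
  ],
  jaw=[0, 0, 0, 0, 0, 0],
)

```text
time: 15.22
tool_pos: [509.9, 397.7, 200.4]
tcp_rot: [180.0, -0.0, 87.0]
ft_force: [-0.5, -0.4, -1.7]
finger_gap: 17.5
grip_force: 49.5
```

>>> apply_moves(
  angular=[
    [0, 0, 0],
    [0, 0, 0],
    [0, 0, 0],
  ],
  travel=[
    [0, 0, -0.05],
    [0, 0, -0.05],
    [0, 0, 0],
  ],
  jaw=[0, 0, 0],
)

```text
time: 15.6
tool_pos: [509.7, 397.5, 196.0]
tcp_rot: [-180.0, 0.0, 87.0]
ft_force: [0.3, -0.6, -1.5]
finger_gap: 17.5
grip_force: 49.5
```

>>> apply_moves(
  angular=[
    [0, 0, 0],
    [0, 0, 0],
    [0, 0, 0],
  ],
  travel=[
    [0, 0, -0.05],
    [0, 0, 0],
    [0, 0, 0],
  ],
  jaw=[0, 0, 0],
)

```text
time: 15.98
tool_pos: [509.8, 397.6, 194.3]
tcp_rot: [-180.0, 0.0, 87.0]
ft_force: [-0.2, -0.5, -1.0]
finger_gap: 17.5
grip_force: 49.5
```

>>> apply_moves(
  angular=[
    [0, 0, 0],
    [0, 0, 0],
    [0, 0, 0],
  ],
  travel=[
    [0, 0, -0.05],
    [0, 0, 0],
    [0, 0, 0],
  ],
  jaw=[0, 0, 0],
)

```text
time: 16.35
tool_pos: [509.8, 397.6, 192.2]
tcp_rot: [-180.0, 0.0, 87.0]
ft_force: [-0.1, -0.8, -1.5]
finger_gap: 17.3
grip_force: 49.5
```

>>> apply_moves(
  angular=[
    [0, 0, 0],
    [0, 0, 0],
    [0, 0, 0],
  ],
  travel=[
    [0, 0, -0.05],
    [0, 0, 0],
    [0, 0, 0],
  ],
  jaw=[0, 0, 0],
)

```text
time: 16.73
tool_pos: [509.8, 397.6, 190.2]
tcp_rot: [-180.0, 0.0, 87.0]
ft_force: [-0.2, 0.1, -1.0]
finger_gap: 17.5
grip_force: 49.5
```

>>> apply_moves(
  angular=[
    [0, 0, 0],
    [0, 0, 0],
    [0, 0, 0],
  ],
  travel=[
    [0, 0, -0.05],
    [0, 0, 0],
    [0, 0, 0],
  ],
  jaw=[0, 0, 0],
)

```text
time: 17.1
tool_pos: [509.8, 397.6, 188.2]
tcp_rot: [-180.0, 0.0, 87.0]
ft_force: [-0.7, -0.3, -1.4]
finger_gap: 17.5
grip_force: 49.5
```

>>> apply_moves(
  angular=[
    [0, 0, 0],
    [0, 0, 0],
    [0, 0, 0],
  ],
  travel=[
    [0, 0, -0.05],
    [0, 0, 0],
    [0, 0, 0],
  ],
  jaw=[0, 0, 0],
)

```text
time: 17.48
tool_pos: [509.8, 397.6, 186.1]
tcp_rot: [-180.0, 0.0, 87.0]
ft_force: [1.0, 1.0, -1.8]
finger_gap: 17.5
grip_force: 49.5
```

>>> apply_moves(
  angular=[
    [0, 0, 0],
    [0, 0, 0],
    [0, 0, 0],
  ],
  travel=[
    [0, 0, -0.05],
    [0, 0, 0],
    [0, 0, 0],
  ],
  jaw=[0, 0, 0],
)

```text
time: 17.85
tool_pos: [509.9, 397.7, 184.4]
tcp_rot: [180.0, -0.0, 87.0]
ft_force: [-0.1, 1.6, 0.7]
finger_gap: 17.3
grip_force: 49.7
```

>>> apply_moves(
  angular=[
    [0, 0, 0],
    [0, 0, 0],
    [0, 0, 0],
  ],
  travel=[
    [0, 0, -0.05],
    [0, 0, 0],
    [0, 0, 0],
  ],
  jaw=[0, 0, 0],
)

```text
time: 18.23
tool_pos: [509.9, 397.7, 182.4]
tcp_rot: [180.0, -0.0, 87.0]
ft_force: [0.5, 0.5, 1.3]
finger_gap: 17.4
grip_force: 49.9
```

>>> apply_moves(
  angular=[
    [0, 0, 0],
    [0, 0, 0],
    [0, 0, 0],
  ],
  travel=[
    [0, 0, -0.05],
    [0, 0, 0],
    [0, 0, 0],
  ],
  jaw=[0, 0, 0],
)

```text
time: 18.6
tool_pos: [509.9, 397.6, 180.3]
tcp_rot: [180.0, -0.0, 87.0]
ft_force: [0.8, 1.7, 2.4]
finger_gap: 17.6
grip_force: 50.0
```

Drag began near TCP z 185.5. I go about 5 mm further and hold.

>>> apply_moves(
  angular=[
    [0, 0, 0],
    [0, 0, 0],
    [0, 0, 0],
    [0, 0, 0],
    [0, 0, 0],
    [0, 0, 0],
  ],
  travel=[
    [0, 0, -0.05],
    [0, 0, -0.05],
    [0, 0, 0],
    [0, 0, 0],
    [0, 0, 0],
    [0, 0, 0],
  ],
  jaw=[0, 0, 0, 0, 0, 0],
)

```text
time: 19.35
tool_pos: [509.9, 397.7, 176.4]
tcp_rot: [180.0, -0.0, 87.0]
ft_force: [0.4, 0.6, 4.3]
finger_gap: 17.4
grip_force: 50.3
```

```bash
python3 - <<'E'
from h import *
s=snap("side");t=snap("top")
cv2.imwrite("pics/end.png",np.hstack([cv2.resize(s["color"][150:290,240:340],None,fx=4,fy=4,interpolation=cv2.INTER_CUBIC),cv2.resize(t["color"][150:290,300:400],None,fx=4,fy=4,interpolation=cv2.INTER_CUBIC)])[...,::-1])
q=r.sense();print(q["tool_pos"],q["ft_force"],q["wrist_torque"])
E
```

```text
[509.90300735 397.68036845 176.41527469] [0.31997278 0.7293374  5.01380988] [ 0.19403408 -0.2318155   0.00515836]
```

View pics/end.png

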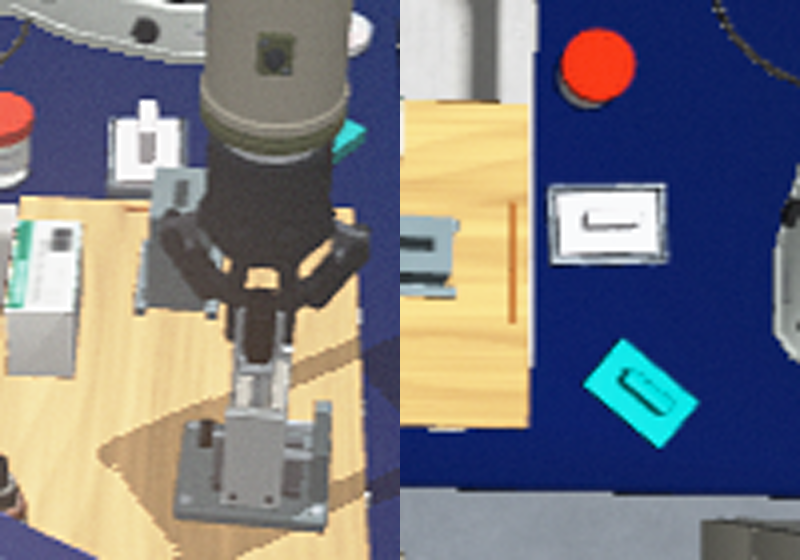

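The side crop shows the gauge held upright between the plates at (262,350). The top crop shows the cap seated in its holder at (607,224), with the bystanders in place. Drag is about 6 N some 9 mm past first touch, which is roughly 1.2 mm of plate push. I hand in.

```bash
python3 -c "
from bench import r
print(r.hand_in())"
```

```text
the job is handed in; nothing more can be done
None
```

The job is handed in, with no verdict returned: the cap lies flat in its holder, and the gauge is held upright and still between the plates at about 6 N drag, an estimated 1.2 mm of plate push (snug range 0.2 to 3.2 mm).

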